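# Isolate the little bench saw and hold its blade guard open

## Task

Make the miniature table saw safe for a blade check: first pull its yellow safety key out of the socket and leave the key in the blue tray. Then lift the sprung blade guard (it has a red handle bar) to 60 degrees from closed and keep holding it there: finish while still holding it, because it snaps shut when let go. Leave the miniature furniture and the glue bottle alone.

Things in the scene. Friction and masses are not known exactly. Their poses are not given: they have to be found in the camera images.
- saw: Miniature table saw, fixed: green plinth 260 (x) x 240 (y) mm; aluminium deck and black control strip, top 85 mm above the bench. Origin: centre of its underside; x points from the guard's handle end to its hinge (away from the robot at yaw 0), y left. Guard centre line at y = +30 mm, key socket at x = -55, y = -80 mm. A blade stands 30 mm out of the deck under the guard.
- guard (a joint): Opening angle of the blade guard in rad: 0 closed (level), growing as the handle end rises, stop at 1.4; 60 degrees = 1.047. Weight and a spring always close it: about 2 to 3 N needed at the handle bar.
- guard_handle (a point): Middle of the guard's red round handle bar: 10 mm thick, 98 mm long along the saw's y, 175 mm from the hinge line, 132 mm above the bench when closed. Thin steel arms at its ends (90 mm apart) join it to the clear yellow-edged guard (130 x 72 mm), whose edge is 45 mm behind the bar: fingers can straddle the bar from above, and it can turn between them as the guard swings.
- guard_hinge (a point): Middle of the guard's fixed hinge line, 132 mm above the bench, along the saw's y. The handle end is on the robot's side and swings up and away: at angle A the bar lies 175 mm x cos A from this point along the saw's -x and 175 mm x sin A above it.
- key: Loose safety key, 50 g. Origin on its axis under its collar, z up. Yellow grip 12 (key's x) x 34 (key's y) mm, 6 to 42 mm above the origin; steel collar 26 mm across, 0 to 6 mm; round shank 14 mm across, to 26 mm below. In place the collar lies on the black strip, shank in the socket; sprung balls grip its groove: 7 to 12 N straight up pulls it out. May stand turned about z.
- socket (a point): Centre of the mouth of the key socket (round hole 15.5 mm across) in the top of the saw's black control strip, 85 mm above the bench.
- tray: Blue open parts tray, fixed to the bench, 160 (x) x 140 (y) mm, 22 mm high, walls and floor 4 mm. Origin: centre of its underside. The key may lie in it in any way.
- mini_cupboard: Bystander: loose wooden miniature cupboard 60 x 85 x 147 mm, standing; origin at the centre of its underside.
- mini_counter: Bystander: loose wooden miniature kitchen counter 60 x 200 x 63 mm; origin at the centre of its underside.
- glue: Bystander: loose orange glue bottle 52 mm across, 130 mm high; origin at the centre of its underside.

How it is judged:
On the way, in this order (a step that is already met when the one before it is completed fails the run):
1. the safety key is pulled clear of its socket (z of key in the frame of saw above 0.113 m), for 0.1 s.
2. the key lies in the tray, let go (x of key in the frame of tray between -0.076 and 0.076 m and y of key in the frame of tray between -0.066 and 0.066 m and z of key in the frame of tray below 0.045 m and contact force between the fingers and key below 0.1 N and linear speed of key below 0.05 m/s), for 0.2 s.
3. the guard is held open at 60 degrees (value of joint guard between 0.925 and 1.169 rad and contact force between the fingers and saw above 0.4 N), for 0.2 s.
At the end, for the whole second after the job is handed in: The gripper's fingers hold the guard (over 0.4 N) steady at 60 degrees, give or take 7, with no loose thing propping it; the key lies still and let go in the blue tray; the bystanders stand where they were (within 30 mm, upright) (all of step 2 and all of step 3 and contact force between saw and mini_cupboard below 0.2 N and contact force between saw and mini_counter below 0.2 N and contact force between saw and glue below 0.2 N and contact force between saw and key below 0.2 N and velocity of joint guard between -0.1 and 0.1 rad/s); the arm keeps its last pose, push and grip.
It fails at once if the guard is lifted (over 10 degrees) while the key is still in its socket (value of joint guard above 0.175 rad and distance between key and socket below 0.02 m).
It fails at once if a bystander is moved over 30 mm or tipped (distance of mini_cupboard from where it was at the start of the episode above 0.03 m or angle between mini_cupboard's own z axis and vertical above 0.3 rad).
It fails at once if a bystander is moved over 30 mm or tipped (distance of mini_counter from where it was at the start of the episode above 0.03 m or angle between mini_counter's own z axis and vertical above 0.3 rad).
It fails at once if a bystander is moved over 30 mm or tipped (distance of glue from where it was at the start of the episode above 0.03 m or angle between glue's own z axis and vertical above 0.3 rad).
It also fails if it takes over 58 s, if anything falls off the work surface, if the arm or the gripper's body presses on something with over 40 N, if the wrist force passes 120 N, or if a joint passes its speed limit or range.

## Robot

A 6-joint arm with a two-finger parallel gripper is mounted at the origin on the work surface. World frame = base frame: x ahead of the robot, y to its left, z up, the work surface at z = 0. Lengths are in m, angles in rad, forces in N, time in s.
With the tool pointing down it reaches from about 0.3 to 0.775 m from the base axis. Payload 14.6 kg.
Tool frame: the origin (TCP) lies at the very end of the fingers, on their centre line; the grasp point (between the pads) lies 19 mm behind it (ctrl.grasp_offset is the distance from the TCP to the grasp point, in m); z points along the fingers, y is the line along which they close (so a half turn about z gives the same grasp; the last joint's range is limited). The gripper opens to 94 mm and grips with 3 to 60 N. Pads are 16 mm wide; open, the fingers measure 119 mm over their backs; the gripper's body (75 mm by 177 mm) begins 78 mm behind the grasp point.
Start: joints at [-0.067, 0.3, 1.521, -0, 1.321, -0.067], TCP at [0.55, -0, 0.168] pointing down, gripper open.
Joint ranges: [-3.03, 3.03], [-0.79, 2.21], [0.23, 2.52], [-1.04, 4.18], [0, 3.07], [-2.55, 2.55]. Speed limits (rad/s): [2.22, 2.22, 2.57, 3.14, 3.14, 3.14].

## Interface

Orientations are given as [roll, pitch, yaw] about the fixed x, y, z axes, in that order (R = Rz(yaw) Ry(pitch) Rx(roll)).
In Python, from station import ctrl gives the robot as it stands.
- The arm moves only by the tool step_arm, never from a script. Its argument "plan" is a list that holds one entry, the list of rows, each a list of 6 numbers: the shift along the tool's x, y, z in units of 30 mm (1.0 is 30 mm), then the turn, a rotation vector about the tool's x, y, z in units of 6 degrees (1.0 is 6 degrees). In form: [[[dx, dy, dz, wx, wy, wz], ...]]. A call has 1 to 8 rows; each row is the pose to reach, as a shift and turn from the pose commanded when the call began, along the tool's axes at that moment; what a row does not reach only later rows make up. A row lasts 1/12 s, in which the tool goes at most 41.7 mm and 7.16 degrees, less where a joint would pass 70% of its speed; a pose out of reach is approached as far as the arm can. A call with a gripper value outside its range is refused whole. "grip" is the opening, from 0 (shut) to 1 (fully open), set as the call begins (left out, the last holds). The fingers move at their own pace and stop on an object; "squeeze" is the grip in N (left out, the last holds). Time passes only in rows, so rows that repeat a pose let the fingers close. It gives the time, the measured TCP pose, the force, the opening and the grip force at its end, in the units of the state.
- ctrl.get_obs(): the state, without advancing time (a new reading comes with each control period).
- ctrl.camera(name): name is "scene" or "side" or "wrist"; returns the picture (400x640x3 uint8, red, green, blue); there is no depth.
- ctrl.camera_model(name): a dict with "intrinsics" (3x3 intrinsics, pixels), "R" (3x3) and "t" (3): a world point X has camera coordinates R X + t; the wrist camera has in their place "tool_from_camera" (4x4, takes a point from camera to tool coordinates, whose origin is the TCP and whose axes are the flange's). Camera axes: x right, y down, z forward; pixel columns grow to the right and rows downward; lengths in m; the calibration is good to about 2 mm. A picture is of the moment at which its call begins: read the wrist's pose just before it. camera_model takes no time and is no camera call.
- ctrl.hand_in(): hands the job in; it is judged then, once.
Trained networks look in the newest picture that a camera, given by its name, has taken for a name from the list of things; names that differ only in an ending like _2 or _b are one class to them, and where a whole thing is asked for, a point or a joint stands for the part that bears it (a point fixed in the world has none). Each returns a list of dicts, best first, with "confidence" (0 to 1); they miss things now and then, are a little off and sometimes report something else, mostly with a low value. They report only what shows in the picture. A call takes as long as a camera call.
- ctrl.masks_of(query, camera): "pixels" (400x640 bool, what is visible of it) and "at" ([column, row] in pixels, amid what is visible of it).
- ctrl.place_of(query, camera): "at" ([column, row] in pixels: a listed point, or the origin of a listed thing).
The state is a dict: "time_s": time; "qpos": joint angles; "joint_vel": joint speeds; "tau": joint torques, N m; "ee_pos": TCP position; "eef_rot": TCP orientation; "force": force on the tool from outside, world axes, zero at the start; "moment": the same for the moment, N m; "grip_width": finger opening in m; "grip_force": force on a finger pad.
Only numpy, scipy, OpenCV 4.12 (cv2) and the standard library are available. Lean on these libraries where they do the work, as an engineer would, in place of code of your own. Each camera call takes 0.05 s, during which the arm holds its last target. There are 200 camera calls.

## Working session

There is one attempt and no reset: what is moved stays moved. The work goes in short steps, Python scripts to look and compute and a tool call to move; the robot and the scene stay as the last step left them, time stands still between calls to the robot, and variables do not carry over. Pictures are saved under pics/ and viewed, at most 10 in all, crops included, and the job is handed in when it is done.

Besides the shell and the picture viewer there is one more tool, called after "Request:" in YAML: its name, and indented under it one key for each argument. step_arm: Moves the arm, as the interface text tells. Its arguments: {"type":"object","properties":{"plan":{"type":"array","items":{"type":"array","items":{"type":"array","items":{"type":"number"}}}},"grip":{"type":"number"},"squeeze":{"type":"number"}},"required":["plan"]}

```bash
mkdir -p pics; cat > h.py <<'E'
import numpy as np, cv2
from station import ctrl
def ray(cam,px):
    m=ctrl.camera_model(cam);K=np.array(m["intrinsics"]);R=np.array(m["R"]);t=np.array(m["t"])
    d=R.T@np.linalg.solve(K,[px[0],px[1],1.]);return -R.T@t,d
def atz(cam,px,z):
    c,d=ray(cam,px);return c+d*(z-c[2])/d[2]
def tri(p1,p2):
    c1,d1=p1;c2,d2=p2
    s=np.linalg.lstsq(np.c_[d1,-d2],c2-c1,rcond=None)[0]
    a=c1+d1*s[0];b=c2+d2*s[1];return (a+b)/2,np.linalg.norm(a-b)
E
python3 - <<'E'
from h import *
np.set_printoptions(precision=4,suppress=True)
ims=[]
Z=dict(saw=0,guard_handle=.132,guard_hinge=.132,key=.085,socket=.085,tray=0,mini_cupboard=0,mini_counter=0,glue=0)
for c in("scene","side"):
    im=ctrl.camera(c);cv2.imwrite(f"pics/{c}0.png",im[:,:,::-1])
    for q,z in Z.items():
        for r in ctrl.place_of(q,c)[:2]:
            print(c,q,np.round(r["at"],1),round(r["confidence"],2),atz(c,r["at"],z))
o=ctrl.get_obs();print(o["time_s"],o["ee_pos"],o["eef_rot"],o["force"])
E
```

```text
scene saw [352.8 243.2] 0.68 [0.5821 0.1614 0.    ]
scene guard_handle [386.  212.6] 0.89 [0.5082 0.217  0.132 ]
scene guard_hinge [337.5 247.8] 0.82 [0.6831 0.1657 0.132 ]
scene key [354.8 201.6] 0.68 [0.5002 0.1096 0.085 ]
scene socket [353.4 202.2] 0.58 [0.5045 0.1073 0.085 ]
scene tray [275.1 199. ] 0.91 [ 0.59   -0.1318  0.    ]
scene mini_counter [265.8 267. ] 0.91 [ 0.7984 -0.0074  0.    ]
scene glue [460.1 270.5] 0.58 [0.4768 0.4711 0.    ]
scene glue [263.5 264.2] 0.54 [ 0.7951 -0.0187  0.    ]
side saw [318.4 248.6] 0.87 [0.5795 0.1566 0.    ]
side saw [393.8 150.5] 0.61 [ 0.3966 -0.4453  0.    ]
side guard_handle [335.9 234. ] 0.7 [0.5105 0.2188 0.132 ]
side guard_hinge [285.2 213.8] 0.63 [0.6778 0.1581 0.132 ]
side key [344.7 221.4] 0.41 [0.5036 0.1087 0.085 ]
side socket [345.1 219. ] 0.6 [0.5042 0.0974 0.085 ]
side socket [269.2 208.6] 0.33 [0.7532 0.0901 0.085 ]
side tray [344.6 219.5] 0.69 [0.5214 0.005  0.    ]
side tray [335.8 193.8] 0.6 [ 0.5763 -0.1275  0.    ]
side mini_cupboard [397.7 147.2] 0.63 [ 0.3831 -0.4723  0.    ]
side mini_counter [269.9 211.8] 0.7 [0.7829 0.0105 0.    ]
side glue [330.2 339.7] 0.64 [0.4782 0.4805 0.    ]
1.0 [0.55   0.     0.1677] [-3.1416  0.      1.5708] [-0.5796 -0.9861 -0.2805]
```

View pics/scene0.png

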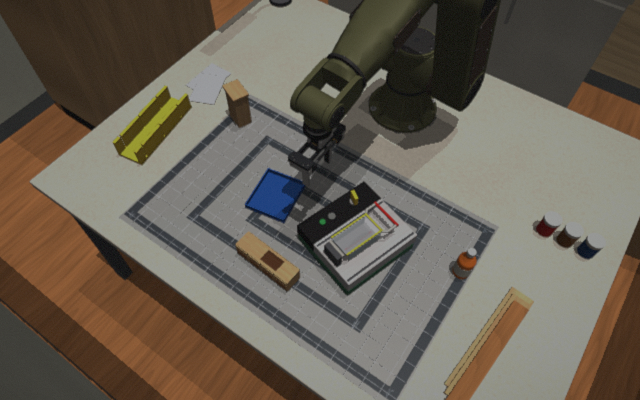

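View pics/side0.png

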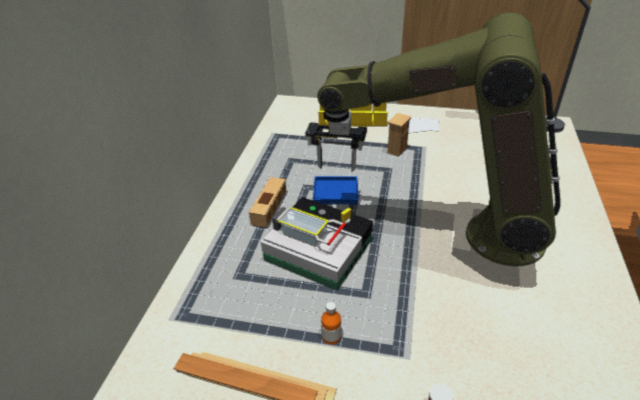

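The scene shows the saw centred near (352,243), the key at (355,195), the tray at (275,195) and the red handle at (386,213). The side view agrees, and both give a saw yaw of about -18°. Next I look at the key from above with the wrist camera.

Request:
step_arm:
  plan:
    - [[0.6, -0.3, -1, 0, 0, 0], [1.2, -0.6, -2, 0, 0, 0], [1.8, -0.9, -3, 0, 0, 0], [2.4, -1.2, -4, 0, 0, 0], [2.6, -1.5, -4.5, 0, 0, 0], [2.6, -1.5, -4.5, 0, 0, 0]]
  grip: 1

```text
time_s: 1.5
ee_pos: [0.505, 0.0793, 0.3066]
eef_rot: [3.135, -0.001, 1.573]
force: [-0.5, 0.2, 0.0]
grip_width: 0.094
grip_force: 0.0
```

```bash
cat >> h.py <<'E'
from scipy.spatial.transform import Rotation as Ro
def wray(px,o):
    m=ctrl.camera_model("wrist");K=np.array(m["intrinsics"]);T=np.array(m["tool_from_camera"])
    R=Ro.from_euler("xyz",o["eef_rot"]).as_matrix()
    d=R@T[:3,:3]@np.linalg.solve(K,[px[0],px[1],1.]);return R@T[:3,3]+o["ee_pos"],d
def watz(px,o,z):
    c,d=wray(px,o);return c+d*(z-c[2])/d[2]
def look(n):
    o=ctrl.get_obs();im=ctrl.camera("wrist");cv2.imwrite(f"pics/{n}.png",im[:,:,::-1]);return o,im
np.set_printoptions(precision=4,suppress=True)
E
python3 - <<'E'
from h import *
o,im=look("w1")
print(o["ee_pos"],o["eef_rot"],ctrl.camera_model("wrist"))
for q,z in dict(guard_handle=.132,guard_hinge=.132,key=.085,socket=.085,tray=0).items():
    for r in ctrl.place_of(q,"wrist")[:2]: print(q,np.round(r["at"]),r["confidence"],watz(r["at"],o,z))
for r in ctrl.masks_of("key","wrist")[:1]:
    m=r["pixels"].astype(np.uint8);c=max(cv2.findContours(m,0,2)[0],key=cv2.contourArea)
    print(m.sum(),cv2.minAreaRect(c),[watz(p,o,.127)for p in cv2.boxPoints(cv2.minAreaRect(c))])
E
```

```text
[0.505  0.0793 0.3066] [ 3.1354 -0.0007  1.5726] {'intrinsics': array([[290.0542,   0.    , 321.7461],
       [  0.    , 290.0542, 196.9886],
       [  0.    ,   0.    ,   1.    ]]), 'tool_from_camera': array([[ 0.0004, -0.9736, -0.2284,  0.0668],
       [ 1.    ,  0.0007, -0.0012,  0.0003],
       [ 0.0013, -0.2284,  0.9736, -0.2172],
       [ 0.    ,  0.    ,  0.    ,  1.    ]])}
guard_handle [324.  73.] 0.86 [0.5087 0.2147 0.132 ]
guard_hinge [455. 118.] 0.78 [0.6803 0.1608 0.132 ]
guard_hinge [318. 159.] 0.52 [0.5007 0.1069 0.132 ]
key [318. 160.] 0.52 [0.5009 0.1002 0.085 ]
key [452. 115.] 0.45 [0.6969 0.1669 0.085 ]
socket [315. 157.] 0.71 [0.4953 0.1054 0.085 ]
tray [362. 276.] 0.76 [ 0.5861 -0.1382  0.    ]
7590 ((390.3700866699219, 89.61566162109375), (143.41062927246094, 84.47148132324219), 17.354022979736328) [array([0.4895, 0.1722, 0.127 ]), array([0.5213, 0.2679, 0.127 ]), array([0.6969, 0.2191, 0.127 ]), array([0.6749, 0.117 , 0.127 ])]
```

View pics/w1.png

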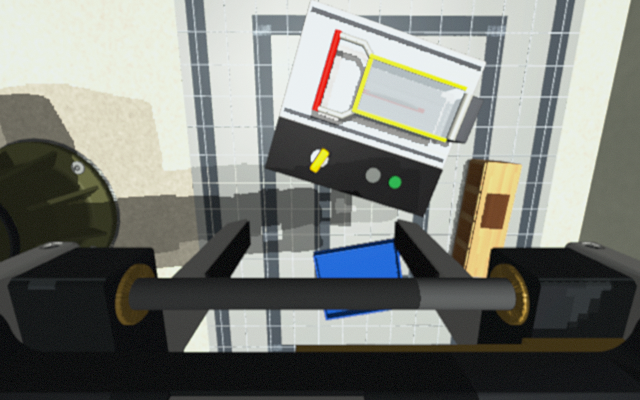

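The wrist view shows the key grip at about (319,159), its long axis running up and to the right. The handle is at (327,73) and the tray at (358,280). I'll segment the yellow grip and the red bar.

```bash
python3 - <<'E'
from h import *
o=ctrl.get_obs();im=cv2.imread("pics/w1.png")
h=cv2.cvtColor(im,cv2.COLOR_BGR2HSV)
m=cv2.inRange(h,(22,140,120),(35,255,255));m[:,:295]=0;m[:,345:]=0;m[:140]=0;m[185:]=0
r=cv2.minAreaRect(cv2.findNonZero(m));print(m.sum()//255,r)
B=[watz(p,o,.127) for p in cv2.boxPoints(r)];print(np.array(B),np.mean(B,0))
for i in range(2):
    e=B[i+1]-B[i];print(np.linalg.norm(e),np.degrees(np.arctan2(e[1],e[0])))
cv2.imwrite("pics/key.png",cv2.resize(np.hstack([im[135:190,290:350],cv2.merge([m]*3)[135:190,290:350]]),None,fx=6,fy=6,interpolation=0))
m=cv2.inRange(h,(0,150,100),(8,255,255))|cv2.inRange(h,(172,150,100),(180,255,255));m[130:]=0;m[:,:300]=0;m[:,350:]=0
r=cv2.minAreaRect(cv2.findNonZero(m));B=[watz(p,o,.135) for p in cv2.boxPoints(r)];print("bar",r,np.array(B),np.mean(B,0))
for i in range(2):
    e=B[i+1]-B[i];print(np.linalg.norm(e),np.degrees(np.arctan2(e[1],e[0])))
m=cv2.inRange(h,(105,150,60),(125,255,255));m[:230]=0
r=cv2.minAreaRect(cv2.findNonZero(m));print("tray",r,watz(r[0],o,.02))
E
```

```text
218 ((319.0384521484375, 160.19232177734375), (9.15255355834961, 25.238859176635742), 33.690067291259766)
[[0.4862 0.0924 0.127 ]
 [0.5051 0.1205 0.127 ]
 [0.5153 0.1138 0.127 ]
 [0.4965 0.0855 0.127 ]] [0.5008 0.1031 0.127 ]
0.033905483434652446 55.9710257035168
0.012200693322220981 -33.36069694240418
bar ((326.8064270019531, 70.09080505371094), (6.782609462738037, 83.23789978027344), 16.50436019897461) [[0.4918 0.1688 0.135 ]
 [0.5209 0.2603 0.135 ]
 [0.5287 0.2582 0.135 ]
 [0.5001 0.1664 0.135 ]] [0.5104 0.2134 0.135 ]
0.09598991217860373 72.39338794458808
0.008083737298997425 -15.0375652775398
tray ((360.0238037109375, 279.060546875), (68.91148376464844, 85.4090347290039), 81.06940460205078) [ 0.5764 -0.1322  0.02  ]
```

View pics/key.png

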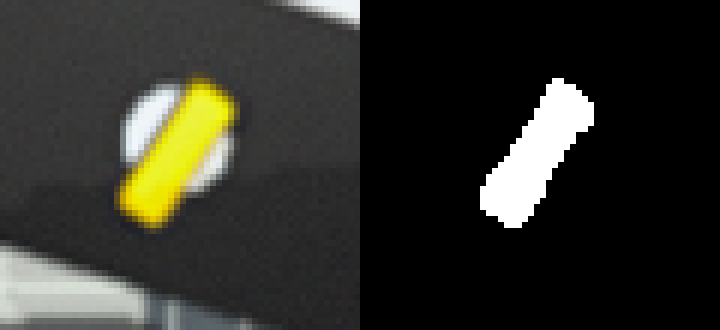

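Key measured: grip 33.9 x 12.2 mm, centre (0.501, 0.103), closing direction -33.4°. I'll hover above it first.

Request:
step_arm:
  plan:
    - [[0.2, 0, 1, 0, 0, 1], [0.4, -0.1, 2, 0, 0, 2], [0.6, -0.13, 3, 0, 0, 3], [0.8, -0.13, 4, 0, 0, 4], [0.8, -0.13, 4.67, 0, 0, 5], [0.8, -0.13, 4.67, 0, 0, 5.57], [0.8, -0.13, 4.67, 0, 0, 5.57], [0.8, -0.13, 4.67, 0, 0, 5.57]]
  grip: 0.6

```text
time_s: 2.52
ee_pos: [0.5012, 0.1018, 0.1624]
eef_rot: [-3.141, 0.0, 0.989]
force: [-0.6, -0.2, 0.3]
grip_width: 0.0563
grip_force: 0.0
```

```bash
python3 - <<'E'
from h import *
o,im=look("w2");im=im[:,:,::-1].copy()
print(o["ee_pos"],o["eef_rot"],o["force"])
h=cv2.cvtColor(im,cv2.COLOR_BGR2HSV)
c,d=wray([0,0],o);R=Ro.from_euler("xyz",o["eef_rot"]).as_matrix()
m=ctrl.camera_model("wrist");T=np.array(m["tool_from_camera"])
p=np.linalg.inv(T)@np.r_[R.T@(np.array([.501,.103,.127])-o["ee_pos"]),1];u=np.array(m["intrinsics"])@p[:3];u=u[:2]/u[2];print(u)
k=cv2.inRange(h,(22,140,100),(35,255,255));w=np.zeros_like(k);a,b=map(int,u);w[b-50:b+50,a-70:a+70]=255;k&=w
n,l,s,ce=cv2.connectedComponentsWithStats(k);i=1+s[1:,4].argmax();print(s[1:],ce[1:])
r=cv2.minAreaRect(cv2.findNonZero((l==i).astype(np.uint8)))
B=[watz(p,o,.127) for p in cv2.boxPoints(r)];print(np.mean(B,0),R.T@(np.mean(B,0)-o["ee_pos"]))
for i in range(2):
    e=B[i+1]-B[i];print(np.linalg.norm(e),np.degrees(np.arctan2(e[1],e[0])))
E
```

```text
[0.5012 0.1018 0.1624] [-3.1414  0.0003  0.9894] [-0.6297 -0.2239  0.2549]
[321.2944 203.9312]
[[316 179  13  41 482]] [[321.7759 199.139 ]]
[0.5039 0.1062 0.127 ] [ 0.0052 -0.0002  0.0354]
0.010581616642197688 -33.27171037257905
0.03689889275353771 -123.0052768868931
```

View pics/w2.png

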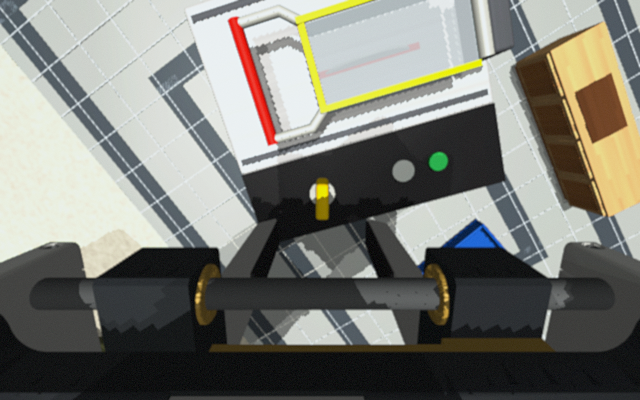

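The key is centred between the fingers, with the grip at (322,199) and aligned. Now descend and grip.

Request:
step_arm:
  plan:
    - [[0.1, 0, 0.8, 0, 0, 0], [0.1, 0, 1.6, 0, 0, 0], [0.1, 0, 2.3, 0, 0, 0], [0.1, 0, 2.3, 0, 0, 0], [0.1, 0, 2.3, 0, 0, 0]]

```text
time_s: 2.98
ee_pos: [0.5028, 0.1044, 0.0939]
eef_rot: [-3.141, 0.0, 0.989]
force: [0.3, 0.1, -0.6]
grip_width: 0.0563
grip_force: 0.0
```

Request:
step_arm:
  plan:
    - [[0, 0, 0, 0, 0, 0], [0, 0, 0, 0, 0, 0], [0, 0, 0, 0, 0, 0], [0, 0, 0, 0, 0, 0], [0, 0, 0, 0, 0, 0], [0, 0, 0, 0, 0, 0]]
  grip: 0
  squeeze: 40

```text
time_s: 3.48
ee_pos: [0.5028, 0.1045, 0.0938]
eef_rot: [3.141, -0.0, 0.988]
force: [0.5, 0.1, -0.1]
grip_width: 0.0199
grip_force: 0.0
```

Request:
step_arm:
  plan:
    - [[0, 0, 0, 0, 0, 0], [0, 0, 0, 0, 0, 0], [0, 0, 0, 0, 0, 0]]

```text
time_s: 3.73
ee_pos: [0.5027, 0.1045, 0.0936]
eef_rot: [-3.142, 0.0, 0.987]
force: [-0.8, -0.6, 0.3]
grip_width: 0.0011
grip_force: 0.0
```

Request:
step_arm:
  plan:
    - [[0, 0, -0.2, 0, 0, 0], [0, 0, -0.5, 0, 0, 0], [0, 0, -1, 0, 0, 0], [0, 0, -1.6, 0, 0, 0], [0, 0, -2.4, 0, 0, 0], [0, 0, -3, 0, 0, 0], [0, 0, -3, 0, 0, 0]]

```text
time_s: 4.32
ee_pos: [0.5043, 0.1047, 0.1881]
eef_rot: [3.137, -0.004, 0.988]
force: [1.4, -0.4, 0.0]
grip_width: 0.0002
grip_force: 0.0
```

The grip closed on nothing, so I check.

```bash
python3 - <<'E'
from h import *
o,im=look("w3");print(o["ee_pos"],o["eef_rot"])
a=ctrl.camera("side")[150:290,240:420];s=ctrl.camera("scene")[130:270,270:450]
b=np.vstack([cv2.resize(np.hstack([a,s]),(800,311)),cv2.resize(im,(448,280))[:, :].repeat(1,1) if 0 else np.hstack([cv2.resize(im,(448,280)),np.zeros((280,352,3),np.uint8)])])
cv2.imwrite("pics/m3.png",b[:,:,::-1])
E
```

```text
[0.5043 0.1047 0.1881] [ 3.1367 -0.0042  0.9876]
```

View pics/m3.png

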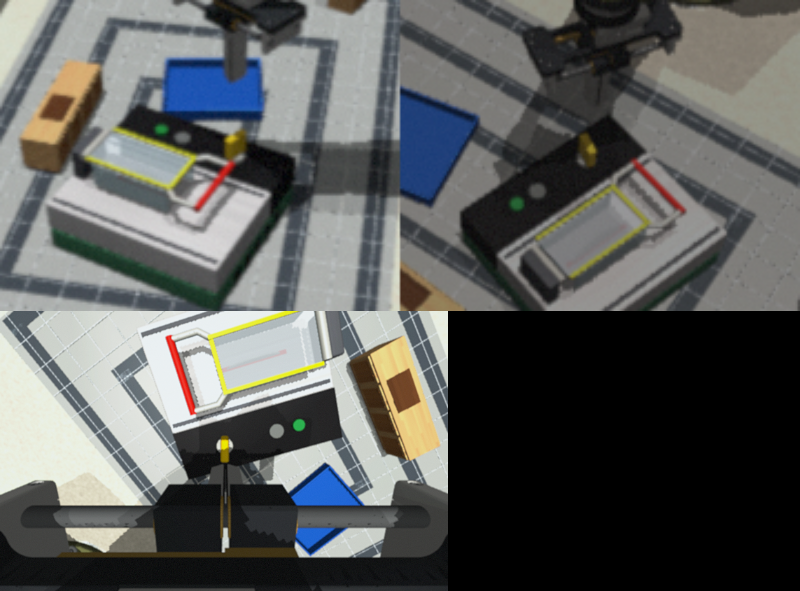

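```bash
python3 - <<'E'
from h import *
o=ctrl.get_obs();out=[];rays={}
for c in("side","scene"):
    im=ctrl.camera(c)[:,:,::-1].copy();m=ctrl.camera_model(c);K=np.array(m["intrinsics"]);R=np.array(m["R"]);t=np.array(m["t"])
    pr=lambda X:(lambda u:u[:2]/u[2])(K@(R@np.array(X)+t))
    g=pr([.501,.103,.109]);h=cv2.cvtColor(im,cv2.COLOR_BGR2HSV)
    k=cv2.inRange(h,(20,150,90),(35,255,255));w=np.zeros_like(k);a,b=map(int,g);w[b-16:b+16,a-16:a+16]=255;k&=w
    n,l,s,ce=cv2.connectedComponentsWithStats(k);i=1+s[1:,4].argmax()
    print(c,"expected grip",g,"seen",ce[i],s[i]);rays[c]=ray(c,ce[i])
    cr=cv2.resize(im[b-60:b+40,a-50:a+50],(400,400),interpolation=2)
    for X,col in(((.501,.103,.127),(0,0,255)),((.501,.103,.085),(0,255,0)),(o["ee_pos"],(255,0,255))):
        q=(pr(X)-[a-50,b-60])*4;cv2.circle(cr,tuple(int(v) for v in q),4,col,1)
    out.append(cr)
print(tri(rays["side"],rays["scene"]))
im=cv2.imread("pics/w3.png");k=cv2.inRange(cv2.cvtColor(im,cv2.COLOR_BGR2HSV),(20,140,90),(35,255,255));k[:170]=0;k[235:]=0;k[:,:300]=0;k[:,345:]=0
y,x=np.nonzero(k);print(x.min(),x.max(),y.min(),y.max())
for c in rays: print(tri(rays[c],wray([x.mean(),y.mean()],o)))
cv2.imwrite("pics/m4.png",np.hstack(out))
E
```

```text
side expected grip [345.8552 214.4653] seen [344.25   214.1607] [341 209   9  13  56]
scene expected grip [353.3441 196.3371] seen [355.5 197. ] [354 195   4   5  16]
(array([0.5044, 0.1121, 0.1175]), np.float64(8.152395964473348e-05))
315 326 179 215
(array([0.5029, 0.105 , 0.1126]), np.float64(0.005609871801126311))
(array([0.4991, 0.1062, 0.108 ]), np.float64(0.006128107564625633))
```

View pics/m4.png

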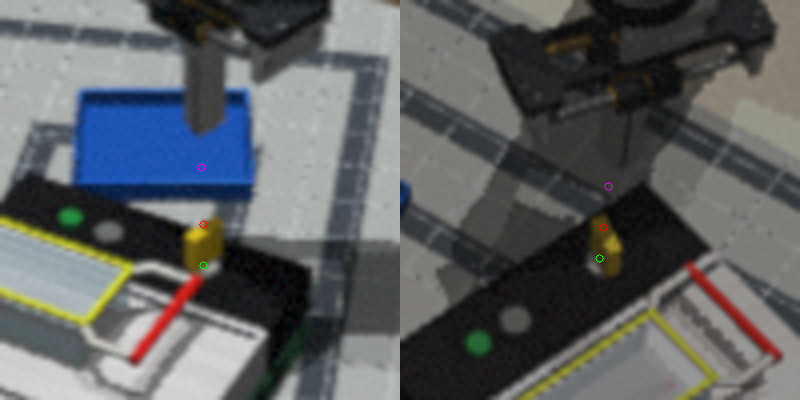

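```bash
python3 - <<'E'
from h import *
o=ctrl.get_obs();print(o["ee_pos"],o["eef_rot"],o["grip_width"])
print(tri(ray("side",[346.2,187.2]),ray("scene",[359.5,178])))
ims=[ctrl.camera(c) for c in("side","scene")]
cv2.imwrite("pics/m5.png",cv2.cvtColor(np.hstack([cv2.resize(ims[0][130:230,295:395],(400,400),interpolation=2),cv2.resize(ims[1][120:220,300:400],(400,400),interpolation=2)]),4)) 
m5=cv2.imread("pics/m5.png").astype(float);cv2.imwrite("pics/m5.png",np.clip(m5*1.8,0,255))
E
```

```text
[0.5023 0.1044 0.1826] [-3.1403  0.0011  0.9874] 0.0009408551403410116
(array([0.5015, 0.1144, 0.2199]), np.float64(0.008387238510823127))[ WARN:0@2.540] global loadsave.cpp:1063 imwrite_ Unsupported depth image for selected encoder is fallbacked to CV_8U.
```

View pics/m5.png

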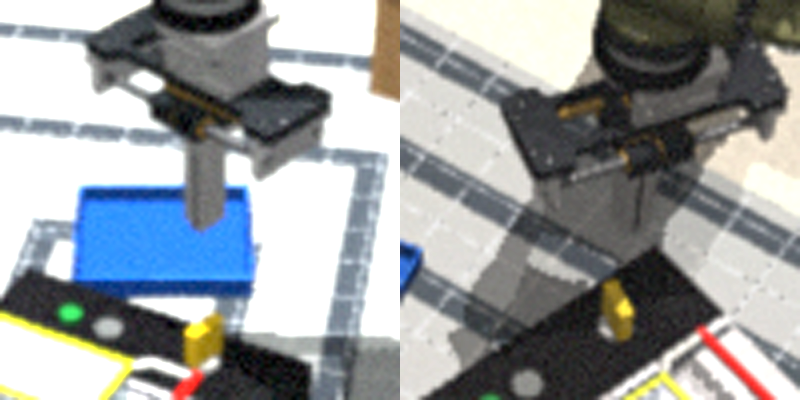

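Both fixed cameras, and the finger spacing in the wrist view, put the real fingertips about 37 mm short of the reported TCP. The tips would then have closed above the key. I'll descend again, open, in small steps while watching the force.

Request:
step_arm:
  plan:
    - [[0, 0, 0, 0, 0, 0], [0, 0, 0, 0, 0, 0], [0, 0, 0.8, 0, 0, 0], [0, 0, 1.6, 0, 0, 0], [0, 0, 2.4, 0, 0, 0], [0, 0, 3, 0, 0, 0], [0, 0, 3.13, 0, 0, 0], [0, 0, 3.13, 0, 0, 0]]
  grip: 0.6

```text
time_s: 5.33
ee_pos: [0.5022, 0.1044, 0.0888]
eef_rot: [-3.14, 0.001, 0.988]
force: [-0.2, -0.9, 0.5]
grip_width: 0.0504
grip_force: 0.0
```

Request:
step_arm:
  plan:
    - [[0, 0, 0.1, 0, 0, 0], [0, 0, 0.2, 0, 0, 0], [0, 0, 0.3, 0, 0, 0], [0, 0, 0.3, 0, 0, 0]]

```text
time_s: 5.67
ee_pos: [0.5028, 0.1045, 0.0807]
eef_rot: [3.141, -0.0, 0.988]
force: [0.6, 0.4, 0.1]
grip_width: 0.0566
grip_force: 0.0
```

No contact below the strip's height, so the offset is confirmed. Continue slowly.

Request:
step_arm:
  plan:
    - [[0, 0, 0.15, 0, 0, 0], [0, 0, 0.3, 0, 0, 0], [0, 0, 0.45, 0, 0, 0], [0, 0, 0.6, 0, 0, 0], [0, 0, 0.6, 0, 0, 0]]

```text
time_s: 6.08
ee_pos: [0.5022, 0.1044, 0.0615]
eef_rot: [-3.14, 0.001, 0.987]
force: [-0.7, 0.4, 0.0]
grip_width: 0.0564
grip_force: 0.0
```

```bash
python3 - <<'E'
from h import *
o,im=look("w6");print(o["ee_pos"],o["force"])
s=ctrl.camera("side")[150:250,300:400];c=ctrl.camera("scene")[130:230,305:405]
b=np.hstack([cv2.resize(s,(400,400),interpolation=2),cv2.resize(c,(400,400),interpolation=2)])
cv2.imwrite("pics/m6.png",np.clip(b[:,:,::-1].astype(float)*1.7,0,255).astype(np.uint8))
E
```

```text
[0.5022 0.1044 0.0615] [-0.7143  0.365   0.0202]
```

View pics/m6.png

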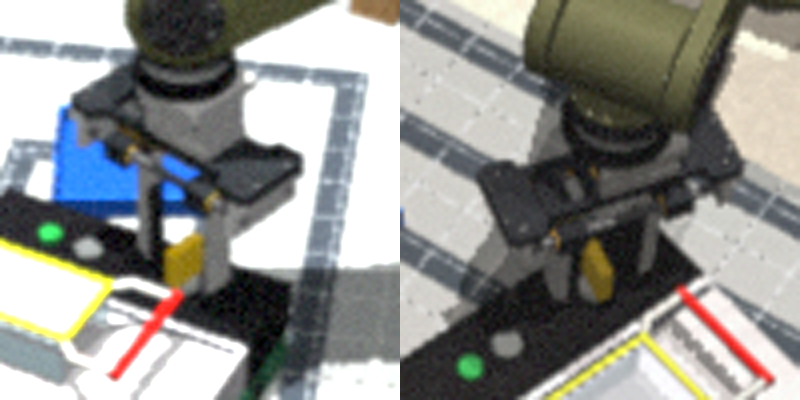

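The fingers now straddle the key, with the tips just above the strip. Close.

Request:
step_arm:
  plan:
    - [[0, 0, 0, 0, 0, 0], [0, 0, 0, 0, 0, 0], [0, 0, 0, 0, 0, 0], [0, 0, 0, 0, 0, 0], [0, 0, 0, 0, 0, 0], [0, 0, 0, 0, 0, 0], [0, 0, 0, 0, 0, 0], [0, 0, 0, 0, 0, 0]]
  grip: 0
  squeeze: 45

```text
time_s: 6.9
ee_pos: [0.5028, 0.1045, 0.0626]
eef_rot: [3.142, 0.0, 0.988]
force: [0.3, -0.6, 0.2]
grip_width: 0.0113
grip_force: 45.0
```

Gripped at about 12 mm. Pull straight up.

Request:
step_arm:
  plan:
    - [[0, 0, -0.15, 0, 0, 0], [0, 0, -0.4, 0, 0, 0], [0, 0, -0.8, 0, 0, 0], [0, 0, -1.4, 0, 0, 0], [0, 0, -2.2, 0, 0, 0], [0, 0, -3, 0, 0, 0], [0, 0, -3.3, 0, 0, 0], [0, 0, -3.3, 0, 0, 0]]

```text
time_s: 7.57
ee_pos: [0.5037, 0.1046, 0.1641]
eef_rot: [3.138, -0.003, 0.988]
force: [-0.4, -0.4, 0.1]
grip_width: 0.0116
grip_force: 45.0
```

```bash
python3 - <<'E'
from h import *
o=ctrl.get_obs();R=Ro.from_euler("xyz",o["eef_rot"]).as_matrix();print(o["ee_pos"],o["grip_width"],o["grip_force"])
for c in("scene","side"):
    im=ctrl.camera(c);h=cv2.cvtColor(im,cv2.COLOR_RGB2HSV)
    m=cv2.inRange(h,(105,150,60),(125,255,255));n,l,s,ce=cv2.connectedComponentsWithStats(m);i=1+s[1:,4].argmax()
    print(c,"blue",s[i],atz(c,ce[i],.01),[ (np.round(r["at"]),round(r["confidence"],2),atz(c,r["at"],0)) for r in ctrl.place_of("tray",c)[:1]])
    r=ctrl.place_of("key",c)[:1]
    print("key",[(x["at"],x["confidence"]) for x in r])
print("tool delta to tray/0.03",R.T@(np.array([.578,-.133,o["ee_pos"][2]])-o["ee_pos"])/.03)
E
```

```text
[0.5037 0.1046 0.1641] 0.01155172831229326 44.99983370304108
scene blue [ 245  169   60   51 1659] [ 0.583  -0.1367  0.01  ] [(array([276., 198.]), 0.9, array([ 0.5847, -0.1318,  0.    ]))]
key [([356.4, 182.4], 0.54)]
side blue [313 177  31  27 693] [ 0.6083 -0.1312  0.01  ] [(array([337., 192.]), 0.62, array([ 0.5751, -0.1407,  0.    ]))]
key [([346.1, 195.8], 0.62)]
tool delta to tray/0.03 [-5.2481  6.4293  0.0059]
```

Key is out. Carry it to the tray.

Request:
step_arm:
  plan:
    - [[-0.7, 0.9, 0, 0, 0, 0], [-1.5, 1.9, 0, 0, 0, 0], [-2.3, 2.9, 0, 0, 0, 0], [-3.1, 3.9, 0, 0, 0, 0], [-3.9, 4.9, 0, 0, 0, 0], [-4.6, 5.8, 0, 0, 0, 0], [-5.2, 6.55, 0, 0, 0, 0], [-5.2, 6.55, 0, 0, 0, 0]]

```text
time_s: 8.53
ee_pos: [0.5811, -0.1384, 0.1601]
eef_rot: [-3.14, 0.001, 0.984]
force: [-0.2, 0.4, -0.0]
grip_width: 0.0116
grip_force: 45.0
```

Request:
step_arm:
  plan:
    - [[0, 0, 0.8, 0, 0, 0], [0, 0, 1.7, 0, 0, 0], [0, 0, 2.6, 0, 0, 0], [0, 0, 3.4, 0, 0, 0], [0, 0, 4, 0, 0, 0], [0, 0, 4.3, 0, 0, 0], [0, 0, 4.5, 0, 0, 0], [0, 0, 4.5, 0, 0, 0]]

```text
time_s: 9.2
ee_pos: [0.5804, -0.1336, 0.0258]
eef_rot: [-3.14, 0.0, 0.988]
force: [0.4, -0.3, -0.9]
grip_width: 0.0119
grip_force: 45.0
```

```bash
python3 - <<'E'
from h import *
o=ctrl.get_obs();print(o["ee_pos"],o["force"])
for c in("scene","side"):
    im=ctrl.camera(c);h=cv2.cvtColor(im,cv2.COLOR_RGB2HSV)
    m=cv2.inRange(h,(20,150,80),(35,255,255));b=cv2.inRange(h,(105,150,60),(125,255,255))
    n,l,s,ce=cv2.connectedComponentsWithStats(b);i=1+s[1:,4].argmax();x,y,w,hh,_=s[i]
    k=m.copy();k[:y-15]=0;k[y+hh:]=0;k[:,:x]=0;k[:,x+w:]=0
    yy,xx=np.nonzero(k);print(c,s[i],len(xx),xx.mean() if len(xx) else 0,yy.mean() if len(xx) else 0)
    q=ctrl.place_of("key",c)[:1];print([(p["at"],p["confidence"],atz(c,p["at"],.037)) for p in q])
E
```

```text
[ 0.5804 -0.1336  0.0258] [ 0.3543 -0.3387 -0.8717]
scene [245 180  60  40 854] 16 275.8125 181.9375
[([278.1, 189.9], 0.45, array([ 0.5748, -0.1284,  0.037 ]))]
side [ 313  177   46   28 1054] 19 332.6842105263158 177.1578947368421
[([332.7, 180.7], 0.44, array([ 0.5924, -0.1546,  0.037 ]))]
```

Request:
step_arm:
  plan:
    - [[0, 0, 0.15, 0, 0, 0], [0, 0, 0.3, 0, 0, 0], [0, 0, 0.45, 0, 0, 0], [0, 0, 0.45, 0, 0, 0]]

```text
time_s: 9.73
ee_pos: [0.5803, -0.1338, 0.012]
eef_rot: [-3.14, 0.0, 0.987]
force: [-0.0, 0.2, -0.0]
grip_width: 0.0117
grip_force: 45.0
```

Request:
step_arm:
  plan:
    - [[0, 0, 0, 0, 0, 0], [0, 0, 0, 0, 0, 0], [0, 0, 0, 0, 0, 0], [0, 0, 0, 0, 0, 0], [0, 0, 0, 0, 0, 0], [0, 0, 0, 0, 0, 0]]
  grip: 0.7

```text
time_s: 10.23
ee_pos: [0.5809, -0.1339, 0.0133]
eef_rot: [3.141, -0.0, 0.988]
force: [0.4, 0.1, 0.9]
grip_width: 0.0482
grip_force: 0.0
```

Request:
step_arm:
  plan:
    - [[0, 0, -0.5, 0, 0, 0], [0, 0, -1.5, 0, 0, 0], [0, 0, -2.7, 0, 0, 0], [0, 0, -4, 0, 0, 0], [0, 0, -5.2, 0, 0, 0], [0, 0, -6.4, 0, 0, 0], [0, 0, -7.2, 0, 0, 0], [0, 0, -7.2, 0, 0, 0]]

```text
time_s: 10.9
ee_pos: [0.5824, -0.1343, 0.2352]
eef_rot: [3.133, -0.003, 0.988]
force: [0.7, 0.1, -0.2]
grip_width: 0.0659
grip_force: 0.0
```

```bash
python3 - <<'E'
from h import *
o,im=look("w7");print(o["ee_pos"],o["eef_rot"])
for n,im2 in(("wrist",im),("scene",ctrl.camera("scene")),("side",ctrl.camera("side"))):
    q=ctrl.place_of("key",n)[:2];f=(lambda p:watz(p,o,.017)) if n=="wrist" else (lambda p:atz(n,p,.017))
    print(n,[(p["at"],p["confidence"],f(p["at"])) for p in q])
    q=ctrl.place_of("tray",n)[:1];f=(lambda p:watz(p,o,0)) if n=="wrist" else (lambda p:atz(n,p,0))
    print(" tray",[(p["at"],p["confidence"],f(p["at"])) for p in q])
E
```

```text
[ 0.5824 -0.1343  0.2352] [ 3.1333 -0.0025  0.9876]
wrist [([319.0, 179.8], 0.57, array([ 0.5752, -0.1395,  0.017 ]))]
 tray [([152.5, 52.0], 0.16, array([0.4771, 0.1436, 0.    ]))]
scene [([276.6, 190.6], 0.59, array([ 0.5696, -0.1399,  0.017 ]))]
 tray [([274.4, 196.2], 0.97, array([ 0.5826, -0.1403,  0.    ]))]
side [([334.3, 187.5], 0.69, array([ 0.5843, -0.1415,  0.017 ]))]
 tray [([335.1, 192.8], 0.6, array([ 0.5799, -0.1328,  0.    ]))]
```

View pics/w7.png

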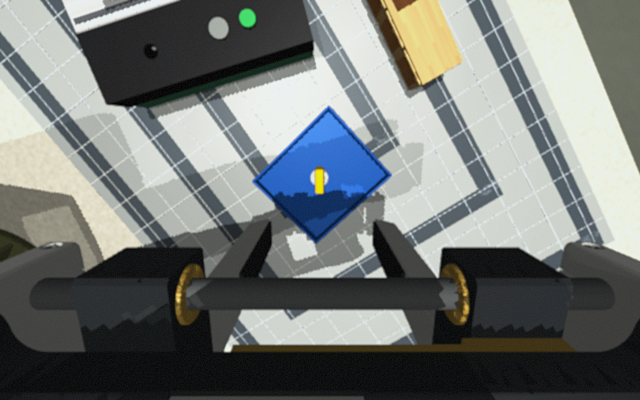

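The wrist view shows the key standing alone in the middle of the tray at (319,179) and the socket empty at (152,51). Now move above the guard handle and turn to align with it.

Request:
step_arm:
  plan:
    - [[0.6, -0.6, 0, 0, 0, 0], [1.5, -1.5, 0, 0, 0, -0.4], [2.4, -2.4, 0, 0, 0, -0.8], [3.3, -3.3, 0, 0, 0, -1.2], [4.2, -4.2, 0, 0, 0, -1.6], [5.1, -5.1, 0, 0, 0, -2], [6, -6, 0, 0, 0, -2.4], [6.8, -6.8, 0, 0, 0, -2.63]]
  grip: 0.4

```text
time_s: 12.02
ee_pos: [0.522, 0.1507, 0.229]
eef_rot: [-3.141, -0.0, 1.266]
force: [0.8, -0.1, -0.1]
grip_width: 0.0374
grip_force: 0.0
```

```bash
cat > bar.py <<'E'
from h import *
def red(im,lo,hi):
    h=cv2.cvtColor(im,cv2.COLOR_RGB2HSV);k=cv2.inRange(h,(0,150,70),(8,255,255))|cv2.inRange(h,(172,150,70),(180,255,255))
    w=np.zeros_like(k);w[max(lo[1],0):hi[1],max(lo[0],0):hi[0]]=255;k&=w
    n,l,s,ce=cv2.connectedComponentsWithStats(k);i=1+s[1:,4].argmax();return cv2.minAreaRect(cv2.findNonZero((l==i).astype(np.uint8)))
def wbar(n,z=.134):
    o,im=look(n);r=red(im,(0,0),(640,235));B=np.array([watz(p,o,z) for p in cv2.boxPoints(r)]);c=watz(r[0],o,z)
    print("wrist",o["ee_pos"],o["eef_rot"],r,c)
    for i in range(2):
        e=B[i+1]-B[i];print(np.linalg.norm(e),np.degrees(np.arctan2(e[1],e[0])))
    R=Ro.from_euler("xyz",o["eef_rot"]).as_matrix();print("tool units to bar",R.T@(c-o["ee_pos"])/.03)
    return o,r
E
python3 - <<'E'
from bar import *
o,r=wbar("w8")
a=red(ctrl.camera("side"),(300,200),(370,270));b=red(ctrl.camera("scene"),(350,180),(420,245))
print(a,b,tri(ray("side",a[0]),ray("scene",b[0])))
print(tri(ray("side",a[0]),wray(r[0],o)),tri(ray("scene",b[0]),wray(r[0],o)))
E
```

```text
wrist [0.522  0.1507 0.229 ] [-3.1414 -0.      1.2657] ((293.7609558105469, 134.98269653320312), (94.15750122070312, 8.02065658569336), 88.69805145263672) [0.5118 0.2174 0.134 ]
0.008154638172015692 -16.240850431116606
0.09706312017976344 -107.20887760821651
tool units to bar [ 2.0158 -0.994   3.1674]
((335.9103088378906, 232.42408752441406), (3.8169314861297607, 26.366188049316406), 40.23635482788086) ((385.5000305175781, 213.0000457763672), (31.819805145263672, 2.1213202476501465), 45.0) (array([0.5114, 0.2166, 0.1353]), np.float64(0.001598021156213733))
(array([0.5114, 0.2172, 0.1364]), np.float64(0.0012695870248910994)) (array([0.5119, 0.2173, 0.1349]), np.float64(0.0002849868393035513))
```

The bar is at (0.5115, 0.217, 0.134) with yaw about -17.3°, and all cameras agree. Move over it, lower partway, and re-measure.

Request:
step_arm:
  plan:
    - [[0.8, -0.4, 0, 0, 0, 0], [1.6, -0.8, 0.4, 0, 0, 0], [2, -1, 1.2, 0, 0, 0], [2, -1, 2, 0, 0, 0], [2, -1, 2.5, 0, 0, 0], [2, -1, 2.5, 0, 0, 0], [2, -1, 2.5, 0, 0, 0]]

```text
time_s: 12.75
ee_pos: [0.5127, 0.214, 0.1541]
eef_rot: [-3.141, 0.001, 1.262]
force: [-0.3, 0.1, -0.4]
grip_width: 0.0375
grip_force: 0.0
```

```bash
python3 -c "
from bar import *
wbar('w9')"
```

```text
wrist [0.5127 0.214  0.1541] [-3.1408  0.0008  1.2616] ((319.0, 192.0), (84.0, 10.0), 90.0) [0.515  0.2294 0.134 ]
0.008093085795768262 -17.68230975442266
0.07201146492933833 -107.5895027325327
tool units to bar [ 0.5112 -0.0842  0.668 ]
```

Request:
step_arm:
  plan:
    - [[0, -0.05, 0.6, 0, 0, 0], [0, -0.05, 1.2, 0, 0, 0], [0, -0.05, 1.7, 0, 0, 0], [0, -0.05, 2.1, 0, 0, 0], [0, -0.05, 2.1, 0, 0, 0]]

```text
time_s: 13.22
ee_pos: [0.5108, 0.2148, 0.09]
eef_rot: [-3.14, 0.001, 1.262]
force: [0.2, -0.2, -0.4]
grip_width: 0.0377
grip_force: 0.0
```

Request:
step_arm:
  plan:
    - [[0, 0, 0.2, 0, 0, 0], [0, 0, 0.4, 0, 0, 0], [0, 0, 0.55, 0, 0, 0], [0, 0, 0.55, 0, 0, 0]]

```text
time_s: 13.55
ee_pos: [0.5109, 0.2153, 0.0741]
eef_rot: [-3.141, 0.0, 1.263]
force: [0.3, -0.0, 0.3]
grip_width: 0.0372
grip_force: 0.0
```

Request:
step_arm:
  plan:
    - [[0, 0, 0, 0, 0, 0], [0, 0, 0, 0, 0, 0], [0, 0, 0, 0, 0, 0], [0, 0, 0, 0, 0, 0], [0, 0, 0, 0, 0, 0], [0, 0, 0, 0, 0, 0]]
  grip: 0
  squeeze: 20

```text
time_s: 14.05
ee_pos: [0.5113, 0.2154, 0.0748]
eef_rot: [3.141, -0.0, 1.263]
force: [1.2, 0.5, 0.5]
grip_width: 0.009
grip_force: 20.0
```

The bar is held (9 mm opening, 20 N). Lift along the arc to 30° first.

Request:
step_arm:
  plan:
    - [[0, 0.03, -0.51, 0, 0, 0], [0, 0.09, -1.01, 0, 0, 0], [0, 0.2, -1.51, 0, 0, 0], [0, 0.35, -2, 0, 0, 0], [0, 0.55, -2.47, 0, 0, 0], [0, 0.78, -2.92, 0, 0, 0], [0, 0.78, -2.92, 0, 0, 0]]

```text
time_s: 14.63
ee_pos: [0.5368, 0.2072, 0.1638]
eef_rot: [3.135, -0.002, 1.261]
force: [16.2, -1.6, -13.9]
grip_width: 0.0094
grip_force: 20.0
```

Request:
step_arm:
  plan:
    - [[0, 0, 0, 0, 0, 0], [0, 0, 0, 0, 0, 0]]

```text
time_s: 14.8
ee_pos: [0.5351, 0.2076, 0.1613]
eef_rot: [3.139, -0.0, 1.262]
force: [18.7, -1.3, -14.9]
grip_width: 0.009
grip_force: 20.0
```

```bash
cat >> bar.py <<'E'
def ang():
    o=ctrl.get_obs();print(o["time_s"],o["ee_pos"],o["force"],o["moment"])
    a=red(ctrl.camera("side"),(280,170),(370,270));b=red(ctrl.camera("scene"),(330,150),(420,245))
    p,e=tri(ray("side",a[0]),ray("scene",b[0]))
    u=np.array([np.cos(-.302),np.sin(-.302)]);hng=np.array([.5115,.2172])+.175*u
    f=(hng-p[:2])@u;print(a[1],b[1],p,e,"ang",np.degrees(np.arctan2(p[2]-.133,f)),"r",np.hypot(f,p[2]-.133))
E
python3 -c "
from bar import *
ang()"
```

```text
14.8 [0.5351 0.2076 0.1613] [ 18.6993  -1.3164 -14.8901] [-0.2548 -3.1809  0.0121]
(3.668811321258545, 14.298956871032715) (14.142135620117188, 2.1213202476501465) [0.5424 0.2359 0.2211] 0.004163436692815445 ang 30.243028314361663 r 0.17488760881724108
```

Vision gives 30.2° with r = 175 mm. The force is a radial pull of about 23 N away from the hinge, so I ease 2 mm toward it.

Request:
step_arm:
  plan:
    - [[0, 0.03, 0.02, 0, 0, 0], [0, 0.06, 0.03, 0, 0, 0], [0, 0.06, 0.03, 0, 0, 0]]

```text
time_s: 15.15
ee_pos: [0.5349, 0.2077, 0.1609]
eef_rot: [-3.141, 0.001, 1.263]
force: [1.4, -0.5, -4.3]
grip_width: 0.0091
grip_force: 20.0
```

Request:
step_arm:
  plan:
    - [[0, 0.27, -0.43, 0, 0, 0], [0, 0.58, -0.83, 0, 0, 0], [0, 0.94, -1.19, 0, 0, 0], [0, 0.94, -1.19, 0, 0, 0]]

```text
time_s: 15.48
ee_pos: [0.5631, 0.1989, 0.1988]
eef_rot: [3.14, -0.001, 1.262]
force: [-6.9, 1.0, 3.9]
grip_width: 0.0095
grip_force: 20.0
```

Request:
step_arm:
  plan:
    - [[0, 0.36, -0.36, 0, 0, 0], [0, 0.76, -0.67, 0, 0, 0], [0, 1.19, -0.95, 0, 0, 0], [0, 1.19, -0.95, 0, 0, 0], [0, 1.19, -0.95, 0, 0, 0]]

```text
time_s: 15.9
ee_pos: [0.5954, 0.1887, 0.2254]
eef_rot: [-3.141, 0.0, 1.263]
force: [-4.9, 0.4, 3.8]
grip_width: 0.0096
grip_force: 20.0
```

```bash
python3 -c "
from bar import *
ang()
o,im=look('w10')
for n in('scene','side'): print(n,[(r['at'],r['confidence'],atz(n,r['at'],.03)) for r in ctrl.place_of('key',n)[:2]])
"
```

```text
15.9 [0.5954 0.1887 0.2254] [-4.9092  0.4164  3.8477] [ 0.0007  0.9256 -0.0317]
(2.82842755317688, 12.727923393249512) (15.55634880065918, 2.8284268379211426) [0.603  0.2163 0.282 ] 0.002863497978806075 ang 59.604415115511244 r 0.1727063446886064
scene [([277.9, 192.2], 0.55, array([ 0.5787, -0.1268,  0.03  ]))]
side [([334.4, 185.6], 0.45, array([ 0.5827, -0.136 ,  0.03  ])), ([267.5, 207.3], 0.24, array([0.7849, 0.0225, 0.03  ]))]
```

The angle is 59.6–60.3° by both vision and tool travel. The load is small and the key is still in the tray. Hold briefly, then hand in.

Request:
step_arm:
  plan:
    - [[0, 0, 0, 0, 0, 0], [0, 0, 0, 0, 0, 0], [0, 0, 0, 0, 0, 0], [0, 0, 0, 0, 0, 0], [0, 0, 0, 0, 0, 0], [0, 0, 0, 0, 0, 0]]

```text
time_s: 16.65
ee_pos: [0.5959, 0.1885, 0.2257]
eef_rot: [3.142, -0.0, 1.263]
force: [-4.7, 0.3, 3.9]
grip_width: 0.0093
grip_force: 20.0
```

```bash
python3 -c "
from bar import *
ang();print(ctrl.get_obs()['grip_force']);print(ctrl.hand_in())"
```

```text
16.65 [0.5959 0.1885 0.2257] [-4.7074  0.2684  3.8779] [ 0.0163  0.9813 -0.0368]
(3.29252290725708, 13.546380996704102) (14.849241256713867, 2.8284268379211426) [0.6033 0.2159 0.2817] 0.0012414836859368707 ang 59.6799131838032 r 0.17226414204441748
19.978707432746887
the job is handed in; nothing more can be done
None
```

The job is handed in: the key stands let go in the blue tray and the gripper is holding the guard at about 60° (59.7° by camera); the hand-in returned no verdict.

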